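Set out the weighing and spot-test station

TASK

Set out this bench for the next class: stand the crucible in the middle of the balance pan with its lid on, and make a straight row behind the spotting tile (along its far side, as seen from the robot), about 2 cm clear of it: the tall dropper bottle centred in line with the tile's left-hand end, the short dropper bottle centred in line with its right-hand end, and the sample jar midway between the two bottles. Everything stands upright, and the conical flask and the wash bottle stay where they are.

Things in the scene. Friction and masses are not known exactly. Their poses are not given: they have to be found in the camera images.
- tall_bottle_center (a point): Centre (46 mm up) of the taller of two amber glass dropper bottles with black cap and rubber teat: round body 40 mm in diameter and straight up to 54 mm, 92 mm tall in all, about 120 g, stands loose on the bench. z up; its yaw is arbitrary (round).
- short_bottle_center (a point): Centre (32 mm up) of the shorter amber dropper bottle, same kind: round body 36 mm in diameter and straight up to 26 mm, shoulder to 34 mm, then cap and teat (21 mm and less) to 64 mm in all, about 70 g, loose on the bench; best gripped on the body, below 26 mm. z up; its yaw is arbitrary (round).
- jar_center (a point): Centre (25 mm up) of the squat round sample jar of clear glass with a white screw cap and paper label: 46 mm in diameter, 50 mm tall, about 100 g, loose on the bench. z up; its yaw is arbitrary (round).
- crucible_center (a point): Centre (22.5 mm up) of the white porcelain crucible, an open cup 45 mm tall, 42 mm in diameter at the foot and 48 mm at the rim, wall 4 mm (mouth 40 mm wide), about 60 g, loose on the bench. z up; its yaw is arbitrary (round).
- lid_knob (a point): Middle of the knob of the crucible's white porcelain lid, 16 mm above the lid's underside. From below: a plug 28 mm wide and 4 mm high (it drops into the crucible's mouth), a disc 52 mm wide and 4 mm thick (it rests on the rim), a round knob 15 mm wide and 16 mm high; 24 mm in all, about 30 g. It lies loose on the bench on its plug, knob up. Seated, this point is 57 mm above the crucible's underside. z up; its yaw is arbitrary (round).
- pan (a point): Middle of the top face of the balance's round steel pan, 84 mm in diameter, 40 mm above the bench. The balance is a grey box 120 x 110 mm, 32 mm high, fixed to the bench; its pan centre lies 14 mm behind the box's centre, its dark display in front, towards the robot. Its axes: x to the back of the balance, y to its left, z up; turned by up to 0.25 rad.
- tile: White ceramic spotting tile with 3 x 4 shallow wells, 95 mm deep (x) and 130 mm wide (y), 13 mm high, fixed to the bench; origin at the centre of its underside. Its x axis points to its far side, away from the robot, y to its left-hand end as seen from the robot, z up; turned by up to 0.25 rad. Its far edge is at x = +47.5 mm, its left-hand end at y = +65 mm, its right-hand end at y = -65 mm. It may be left or right of the balance.
- flask_center (a point): Centre (48 mm up) of an empty conical glass flask, 62 mm wide at the foot, neck 23 to 28 mm, 96 mm tall, loose, standing between tile and balance. Stays where it is.
- wash_bottle_center (a point): Centre (70 mm up) of a white plastic wash bottle with red cap and spout, 56 mm in diameter, about 160 mm tall, loose, standing farther back on the bench. Stays where it is.
Not all that is in view belongs to the job. Leave any pink look-alike of the part that bears lid_knob alone.

How it is judged (in metres and radians):
At the end, for the whole second after the job is handed in: Crucible on the pan within 12 mm of its centre, lid seated on it; on the bench, in the tile's frame, bottles and jar at x 72 to 104 mm, tall bottle y +65, short bottle y -65 (each within 15 mm), jar y 0 (within 18 mm). All upright within 0.1 rad, at rest, let go (horizontal distance between crucible_center and pan below 0.012 m and z of crucible_center in the frame of pan between 0.019 and 0.027 m and horizontal distance between lid_knob and crucible_center below 0.009 m and z of lid_knob in the frame of crucible_center between 0.03 and 0.039 m and x of tall_bottle_center in the frame of tile between 0.072 and 0.104 m and y of tall_bottle_center in the frame of tile between 0.05 and 0.08 m and height (world z) of tall_bottle_center between 0.041 and 0.051 m and x of short_bottle_center in the frame of tile between 0.072 and 0.104 m and y of short_bottle_center in the frame of tile between -0.08 and -0.05 m and height (world z) of short_bottle_center between 0.027 and 0.037 m and x of jar_center in the frame of tile between 0.072 and 0.104 m and y of jar_center in the frame of tile between -0.018 and 0.018 m and height (world z) of jar_center between 0.02 and 0.03 m and angle between each of crucible_center, lid_knob, tall_bottle_center, short_bottle_center, jar_center's own z axis and vertical below 0.1 rad and linear speed of each of crucible, lid, tall_bottle, short_bottle, jar below 0.02 m/s and contact force between each of crucible, lid, tall_bottle, short_bottle, jar and the fingers below 0.1 N); the robot touches nothing.
It fails at once if the conical flask is moved by more than 20 mm (distance of flask_center from where it was at the start of the episode above 0.02 m).
It fails at once if the wash bottle is moved by more than 20 mm (distance of wash_bottle_center from where it was at the start of the episode above 0.02 m).
It also fails if it takes over 128 s, if anything falls off the work surface, if the arm or the gripper's body presses on something with over 40 N, if the wrist force passes 120 N, or if a joint passes its speed limit or range.

ROBOT

A 6-joint arm with a two-finger parallel gripper is mounted at the origin on the work surface. World frame = base frame: x ahead of the robot, y to its left, z up, the work surface at z = 0. Lengths are in mm, angles in rad, forces in N, time in s.
With the tool pointing down it reaches from about 300 to 775 mm from the base axis. Payload 14.6 kg.
Tool frame: the origin (TCP) lies between the finger pads; the fingertips stand 25 mm ahead of it and the grasp point (between the pads) lies 6 mm ahead of it; z points along the fingers, y is the line along which they close (so a half turn about z gives the same grasp; the last joint's range is limited). The gripper opens to 94 mm and grips with 3 to 60 N. Pads are 16 mm wide; open, the fingers measure 119 mm over their backs; the gripper's body (75 mm by 177 mm) begins 78 mm behind the grasp point.
Start: joints at [1.189, 0.3, 1.521, -0, 1.321, -0.067], TCP at [170.292, 522.963, 230.446] pointing down, gripper open.
Joint ranges: [-3.03, 3.03], [-0.79, 2.21], [0.23, 2.52], [-1.04, 4.18], [0, 3.07], [-2.55, 2.55]. Speed limits (rad/s): [2.22, 2.22, 2.57, 3.14, 3.14, 3.14].

INTERFACE

Orientations are given as [roll, pitch, yaw] about the fixed x, y, z axes, in that order (R = Rz(yaw) Ry(pitch) Rx(roll)).
In Python, from cell import manip gives the robot as it stands. The module is installed in compiled form; this text tells all that it offers.
- The arm moves only by the tool step_arm, never from a script. Its argument "series" is one flat list of numbers, 5 for each row, row after row: the shift along the world's x, y, z in mm, then the turn about the world's z in rad, then the closure, from 0 (fully open) to 1 (shut). In form: [dx, dy, dz, spin, jaw, dx, dy, dz, spin, jaw, ...]. A call has 1 to 20 rows; each row shifts and turns the commanded pose from where the row before left it; what a row does not reach is not made up. A row lasts 1/8 s, in which the tool goes at most 62.5 mm and 10.7 degrees, less where a joint would pass 70% of its speed; a pose out of reach is approached as far as the arm can. A call is refused whole if a number of a shift passes 62.5 or a number of a turn 0.188, either way. A call with a gripper value outside its range is refused whole. The fingers move at their own pace and stop on an object; "squeeze" is the grip in N (left out, the last holds). Time passes only in rows, so rows that do not move let the fingers close. It gives the time, the measured TCP pose, the force, the opening and the grip force at its end, in the units of the state.
- manip.read_state(): the state, without advancing time (a new reading comes with each control period).
- manip.camera(name): name is "scene" or "top" or "wrist"; returns (picture, depth): 420x560x3 uint8, blue, green, red; 420x560 float32, mm along the optical axis (not along the pixel's ray), 0 where there is no reading.
- manip.camera_info(name): a dict with "fovy" (degrees; the focal length in pixels is half the picture's height over the tangent of half this angle, whatever the lens; pixels are square), "cx", "cy" (the principal point, pixels), "k1" (the pictures are not rectified: a ray, as slopes to the right and down, at radius r is drawn at 1 + k1 r^2 times it, then the intrinsics apply), "eye" and "orientation" of the camera in the world. Camera axes: x right, y down, z forward; pixel columns grow to the right and rows downward; lengths in mm; the calibration is good to about 2 mm. A picture is of the moment at which its call begins: read the wrist's pose just before it. camera_info takes no time and is no camera call; for the wrist camera it gives the pose at the moment of the call.
- manip.sign_off(): hands the job in; it is judged then, once.
The state is a dict: "clock": time; "joints": joint angles; "qd": joint speeds; "effort": joint torques, N m; "eef_pos": TCP position; "eef_rot": TCP orientation; "wrist_force": force on the tool from outside, world axes, zero at the start; "moment": the same for the moment, N m; "finger_gap": finger opening in mm; "finger_force": force on a finger pad.
Only numpy, scipy, OpenCV 4.12 (cv2) and the standard library are available. Lean on these libraries where they do the work, as an engineer would, in place of code of your own. Each camera call takes 0.05 s, during which the arm holds its last target. There are 200 camera calls.

## Working session

There is one attempt and no reset: what is moved stays moved. The work goes in short steps, Python scripts to look and compute and a tool call to move; the robot and the scene stay as the last step left them, time stands still between calls to the robot, and variables do not carry over. Pictures are saved under pics/ and viewed, at most 14 in all, crops included, and the job is handed in when it is done.

Besides the shell and the picture viewer there is one more tool, called by a JSON object that holds its "fn" and its "kwargs", one argument or row to a line. step_arm: Moves the arm, as the interface text tells. Its arguments: {"type":"object","properties":{"series":{"type":"array"},"squeeze":{"type":"number"}},"required":["series"]}

```bash
mkdir -p pics
cat > h.py <<'E'
import numpy as np, cv2
from scipy.spatial.transform import Rotation as R
from cell import manip
def snap(n,f):
    ci=manip.camera_info(n); im,d=manip.camera(n); cv2.imwrite('pics/'+f+'.png',im)
    np.savez('pics/'+f+'.npz',im=im,d=d); return ci,im,d
def rays(ci,uv):
    f=210/np.tan(np.radians(ci['fovy'])/2)
    K=np.array([[f,0,ci['cx']],[0,f,ci['cy']],[0,0,1]])
    p=cv2.undistortPoints(np.array(uv,float).reshape(-1,1,2),K,np.array([ci['k1'],0,0,0.]),).reshape(-1,2)
    return np.c_[p,np.ones(len(p))]
def rot(ci):
    o=np.array(ci['orientation'],float)
    return o if o.shape==(3,3) else R.from_euler('xyz',o).as_matrix()
def onplane(ci,uv,z):
    w=rays(ci,uv)@rot(ci).T; e=np.array(ci['eye'])
    return e+w*((z-e[2])/w[:,2])[:,None]
def cloud(ci,d):
    h,w=d.shape; uv=np.stack(np.meshgrid(np.arange(w),np.arange(h)),-1).reshape(-1,2)
    return ((rays(ci,uv)*d.reshape(-1,1))@rot(ci).T+np.array(ci['eye'])).reshape(h,w,3)
E
python3 - <<'E'
from h import *
import pickle
infos={}
for n in ('scene','top','wrist'):
    ci,im,d=snap(n,n+'0'); infos[n]=ci; print(n,ci,(d>0).mean())
pickle.dump(infos,open('infos.pkl','wb'))
print(manip.read_state())
E
```

```text
scene {'fovy': 48.08999919559852, 'cx': 274.4332653755276, 'cy': 213.23885553107306, 'k1': -0.10445479927605208, 'eye': array([ 913.91652117,  559.99601729, 1047.31896804]), 'orientation': array([-2.54657841,  0.00783516,  2.55071491])} 0.9959566326530612
top {'fovy': 56.958283422187066, 'cx': 280.141179030599, 'cy': 214.1229141042651, 'k1': -0.09437577512534531, 'eye': array([431.82084074,   7.73159863, 894.31731759]), 'orientation': array([-2.97356149, -0.01083919, -1.58123761])} 0.9960246598639456
wrist {'fovy': 71.78328529661646, 'cx': 279.6429661552196, 'cy': 205.76583275540244, 'k1': -0.026169413507263397, 'eye': array([ 96.61818621, 547.43068124, 384.25217818]), 'orientation': array([2.86868758e+00, 1.21567931e-03, 1.25543785e+00])} 0.9957142857142857
{'clock': 0.15, 'joints': array([ 1.18943972e+00,  3.00364181e-01,  1.52140454e+00, -2.01327172e-05,
        1.32070931e+00, -6.66087705e-02]), 'qd': array([-6.26015605e-05, -1.40349103e-03, -3.49431007e-03,  2.38068810e-03,
        2.54939904e-03,  9.40884832e-04]), 'effort': array([-2.52121890e-04, -5.31952965e+01, -3.52823639e+01,  7.07720895e-02,
        2.36136810e-02, -6.69112501e-05]), 'eef_pos': array([170.21648606, 522.82084022, 230.01965471]), 'eef_rot': array([-3.14070794e+00, -3.94716769e-05,  2.82684979e+00]), 'wrist_force': array([-0.87507873, -0.36743048,  0.48817874]), 'moment': array([-0.00517964, -0.03210222, -0.00774794]), 'finger_force': 0.0, 'finger_gap': 93.73214156027375}
```

View pics/top0.png

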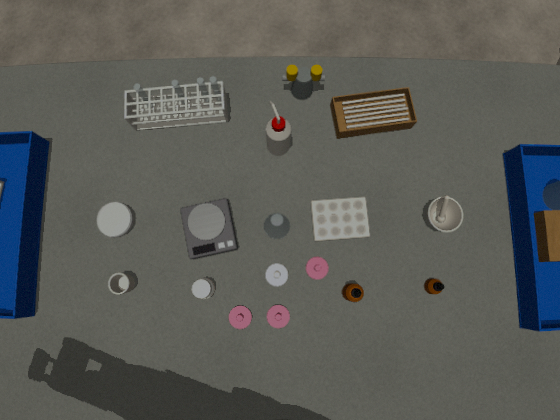

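View pics/scene0.png

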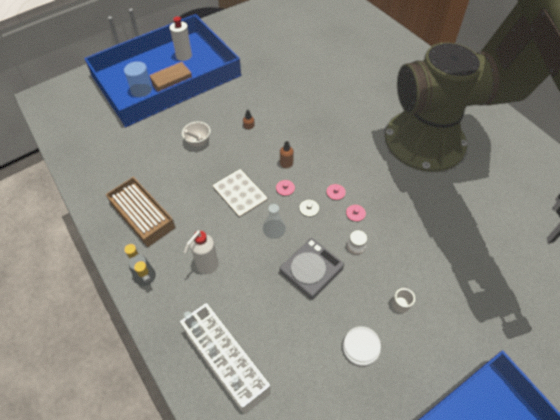

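The top view shows the crucible at (119,284), jar (203,289), lid (277,275), pan (206,221) and tile (341,219). The tall bottle is at (354,293), the short bottle (434,286), the flask (277,225) and the wash bottle (279,130). Pink lids are decoys. The scene view agrees, with the taller bottle nearer the tile. Next I measure.

Run:
```python
from h import *
import pickle
inf=pickle.load(open('infos.pkl','rb')); ci=inf['top']
Z=np.load('pics/top0.npz'); im,d=Z['im'],Z['d']; C=cloud(ci,d)
C2=cloud(inf['scene'],np.load('pics/scene0.npz')['d'])
print('bench z',np.median(C[240:250,380:420,2]), np.median(C[330:340,330:400,2]))
def near(u,v,r): 
    m=np.zeros(d.shape,np.uint8); cv2.circle(m,(u,v),r,1,-1); return m>0
def circ(P):
    (x,y),r=cv2.minEnclosingCircle(P[:,:2].astype(np.float32)); return round(x,1),round(y,1),round(r,1)
for n,u,v,r,h,z0,z1 in [('crucible',119,284,20,45,38,52),('jar',203,289,20,50,44,56),('lid',277,275,16,8,5,14),('lidknob',277,275,10,24,19,30),
  ('pan',206,221,25,40,37,44),('tall_body',354,293,18,54,48,60),('tall_top',354,293,18,92,75,97),('short_body',434,286,16,26,18,36),('short_cap',434,286,18,60,45,70),('flask',277,225,20,90,70,105),('wash',279,130,20,100,95,110)]:
    for nm,c in (('top',C),('scene',C2)):
        if nm=='top': P=c[near(u,v,r)]
        else:
            x0=onplane(ci,[(u,v)],h)[0]; P=c[np.linalg.norm(c[...,:2]-x0[:2],axis=-1)<45]
        P=P[(P[:,2]>z0)&(P[:,2]<z1)]
        if len(P)>3: print(n,nm,len(P),circ(P),'med',np.median(P,0).round(1),'zmax',P[:,2].max().round(1))
# tile by colour
hsv=cv2.cvtColor(im,cv2.COLOR_BGR2HSV)
m=((hsv[...,2]>125)&(hsv[...,1]<50)).astype(np.uint8); m[:190]=0;m[250:]=0;m[:,:300]=0;m[:,385:]=0
m=cv2.morphologyEx(m,cv2.MORPH_CLOSE,np.ones((5,5)))
c=max(cv2.findContours(m,0,2)[0],key=cv2.contourArea)[:,0]
W=onplane(ci,c,13)[:,:2].astype(np.float32); r=cv2.minAreaRect(W); print('tile',r,cv2.boxPoints(r).round(1).tolist())
m=((C[...,2]>6)&(C[...,2]<22)); m[:185]=0;m[250:]=0;m[:,:300]=0;m[:,385:]=0
print('tile depth',cv2.minAreaRect(C[m][:,:2].astype(np.float32)),np.median(C[m][:,2]))
# balance box
m=near(208,228,45)&(C[...,2]>24)&(C[...,2]<45); print('box',cv2.minAreaRect(C[m][:,:2].astype(np.float32)))
# tall things for obstacles
for u,v in [(175,105),(304,80),(372,110),(445,214),(115,220),(279,130)]:
    P=C[near(u,v,18)]; print((u,v),onplane(ci,[(u,v)],0)[0].round(),P[:,2].max().round(), )
```

```text
bench z -0.6525301673736408 -0.8510592804360613
crucible top 124 (425.3, 354.5, 24.3) med [423.4 356.7  43.6] zmax 46.7
crucible scene 137 (426.1, 355.8, 25.1) med [423.8 356.4  44.7] zmax 50.3
jar top 302 (414.5, 170.7, 21.2) med [415.  169.5  49.2] zmax 52.5
jar scene 205 (413.2, 173.0, 22.1) med [414.2 173.5  50.4] zmax 55.9
lid top 335 (444.4, 5.5, 25.5) med [442.4   7.2   7.4] zmax 12.1
lid scene 219 (444.5, 4.2, 42.4) med [446.   10.7   8.8] zmax 13.9
lidknob top 28 (444.2, 6.3, 7.1) med [444.2   7.4  23.4] zmax 27.0
lidknob scene 23 (443.7, 7.6, 8.1) med [443.7   9.7  24.2] zmax 28.1
pan top 996 (561.9, 167.8, 46.6) med [560.5 162.7  39.2] zmax 44.0
pan scene 811 (562.7, 164.0, 43.8) med [562.1 166.3  40.4] zmax 44.0
tall_body top 153 (402.6, -160.5, 20.1) med [ 403.  -156.2   56.8] zmax 60.0
tall_body scene 63 (401.3, -155.3, 21.2) med [ 408.2 -147.5   56.7] zmax 60.0
tall_top top 43 (402.1, -160.5, 7.3) med [ 402.3 -158.7   88.4] zmax 93.2
tall_top scene 36 (401.3, -157.5, 10.0) med [ 403.7 -155.8   86.5] zmax 96.1
short_body top 132 (412.0, -350.3, 18.1) med [ 414.  -341.6 
[... 545 characters left out ...]
(570.2839965820312, -141.8934326171875), (93.7459945678711, 127.5541763305664), 3.7416722774505615) [[519.2999877929688, -81.30000305175781], [527.7000122070312, -208.60000610351562], [621.2000122070312, -202.5], [612.9000244140625, -75.19999694824219]]
tile depth ((570.476318359375, -142.33013916015625), (95.79590606689453, 128.9518585205078), 3.7021541595458984) 12.142404625467009
box ((548.48486328125, 160.24168395996094), (120.66497802734375, 110.98258972167969), 11.847570419311523)
(175, 105) [862. 256.   0.] 894.0
(304, 80) [926. -67.   0.] 894.0
(372, 110) [ 845. -235.    0.] 894.0
(445, 214) [ 580. -399.    0.] 894.0
(115, 220) [573. 388.   0.] 894.0
(279, 130) [792.  -3.   0.] 894.0
```

{"fn": "step_arm", "kwargs": {
  "series": [32,-21,-15,0.157,0,32,-21,-15,0.157,0,32,-21,-15,0,0,32,-21,-15,0,0,32,-21,-15,0,0,32,-21,-15,0,0,32,-21,-15,0,0,30.5,-20,-15,0,0,0,0,0,0,0,0,0,0,0,0],
  "squeeze": 15
}}

```text
clock: 1.4
eef_pos: [424.4, 356.2, 110.6]
eef_rot: [3.142, -0.0, 3.141]
wrist_force: [-0.5, -0.6, 0.0]
finger_gap: 93.5
finger_force: 0.0
```

{"fn": "step_arm", "kwargs": {
  "series": [0,0,-26,0,0,0,0,-25,0,0,0,0,-25,0,0,0,0,0,0,0,0,0,0,0,1,0,0,0,0,1,0,0,0,0,1,0,0,0,0,1,0,0,0,0,1,0,0,0,0,1,0,0,0,0,1,0,0,0,0,1],
  "squeeze": 15
}}

```text
clock: 2.9
eef_pos: [424.8, 355.9, 34.5]
eef_rot: [-3.142, 0.0, 3.141]
wrist_force: [-0.7, -1.0, 3.0]
finger_gap: 47.1
finger_force: 15.0
```

{"fn": "step_arm", "kwargs": {
  "series": [0,0,25,0,1,0,0,25,0,1,0,0,25,0,1,20,-28,0,0,1,20,-28,0,0,1,20,-28,0,0,1,20,-28,0,0,1,20,-28,0,0,1,20,-28,0,0,1,17.5,-24,0,0,1,0,0,0,0,1,0,0,0,0,1]
}}

```text
clock: 4.4
eef_pos: [561.9, 164.4, 109.2]
eef_rot: [3.142, -0.001, 3.141]
wrist_force: [-1.1, 0.8, -0.3]
finger_gap: 47.2
finger_force: 15.0
```

Run:
```python
from h import *
import pickle
ci=pickle.load(open('infos.pkl','rb'))['top']
im=np.load('pics/top0.npz')['im']; g=cv2.cvtColor(im,cv2.COLOR_BGR2GRAY)
print(g[221,170:245:3])
m=(g>g[221,195:215].mean()-20).astype(np.uint8); k=np.zeros_like(m); cv2.circle(k,(206,221),24,1,-1); m=cv2.morphologyEx(m*k,cv2.MORPH_OPEN,np.ones((5,5)))
c=max(cv2.findContours(m,0,2)[0],key=cv2.contourArea)[:,0]
e=cv2.fitEllipse(onplane(ci,c,40)[:,:2].astype(np.float32)); print(e)
s=manip.read_state(); print(s['eef_pos'],s['finger_gap'],s['finger_force'])
snap('wrist','w1')
```

```text
[ 95  95  94  94  79  84 117 120 120 124 123 124 122 125 126 127 126 126
 115  86  64  64  94  91  96]
((562.0660400390625, 163.35511779785156), (80.93721008300781, 81.1485824584961), 51.97096633911133)
[561.85436653 164.40860119 109.18918692] 47.21568396435545 15.000001898151822
```

View pics/w1.png

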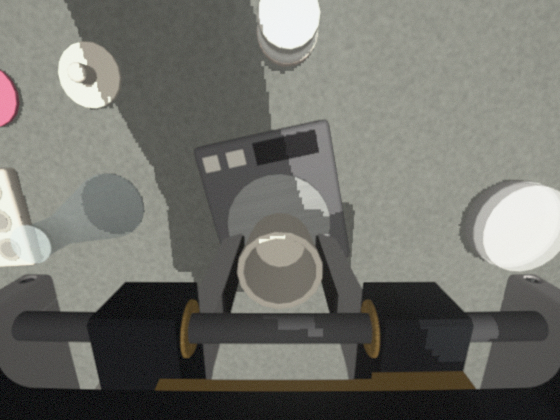

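The crucible is held upright at (280,270), over the pan at (278,225). The pan's ellipse fit gives (562.1, 163.4), so I lower it.

{"fn": "step_arm", "kwargs": {
  "series": [0,-1,-20,0,1,0,0,-10,0,1,0,0,-4,0,1,0,0,0,0,1,0,0,0,0,1]
}}

```text
clock: 5.08
eef_pos: [562.5, 163.1, 76.0]
eef_rot: [3.141, 0.001, 3.141]
wrist_force: [-0.0, 0.5, -0.3]
finger_gap: 47.2
finger_force: 15.0
```

{"fn": "step_arm", "kwargs": {
  "series": [0,0,-1.5,0,1,0,0,0,0,1,0,0,0,0,1]
}}

```text
clock: 5.45
eef_pos: [562.6, 163.1, 74.5]
eef_rot: [3.141, 0.001, 3.141]
wrist_force: [-1.4, 0.6, 6.3]
finger_gap: 47.1
finger_force: 15.0
```

{"fn": "step_arm", "kwargs": {
  "series": [0,0,0,0,0.4,0,0,0,0,0.3,0,0,0,0,0.2,0,0,0,0,0.1,0,0,30,0,0.1,0,0,30,0,0.1,0,0,30,0,0.1,0,-30,0,0,0.3,0,-30,0,0,0.4,0,-30,0,0,0.4,0,-30,0,0,0.4,0,-30,0,0,0.4,0,0,0,0,0.4,0,0,0,0,0.4]
}}

```text
clock: 7.2
eef_pos: [562.3, 13.5, 163.9]
eef_rot: [3.141, -0.0, 3.141]
wrist_force: [0.3, 0.7, -0.5]
finger_gap: 56.8
finger_force: 0.0
```

Run:
```python
from h import *
ci,im,d=snap('wrist','w2'); C=cloud(ci,d)
print(ci['eye'],manip.read_state()['eef_pos'])
for nm,x,y,z0,z1 in (('cruc rim',562,163,80,91),('knob',444,7,20,28),('disc',444,7,5,12)):
    m=(np.hypot(C[...,0]-x,C[...,1]-y)<34)&(C[...,2]>z0)&(C[...,2]<z1); P=C[m]
    if len(P): v,u=np.nonzero(m); print(nm,len(P),u.mean(),v.mean(),cv2.minEnclosingCircle(P[:,:2].astype(np.float32)),np.median(P,0))
```

```text
[484.78785596  13.84723512 318.23133417] [562.27889609  13.79032526 163.9398826 ]
cruc rim 1008 454.10218253968253 219.1359126984127 ((562.9550170898438, 162.5398712158203), 24.340309143066406) [562.64891629 164.95350801  84.47027336]
knob 210 272.1190476190476 80.15238095238095 ((443.9159851074219, 6.7013773918151855), 7.56722354888916) [443.96226516   6.61532964  23.92054169]
disc 2036 272.512278978389 81.98084479371316 ((443.79095458984375, 6.587593078613281), 26.286291122436523) [443.65250465   7.01388121   8.04023935]
```

View pics/w2.png

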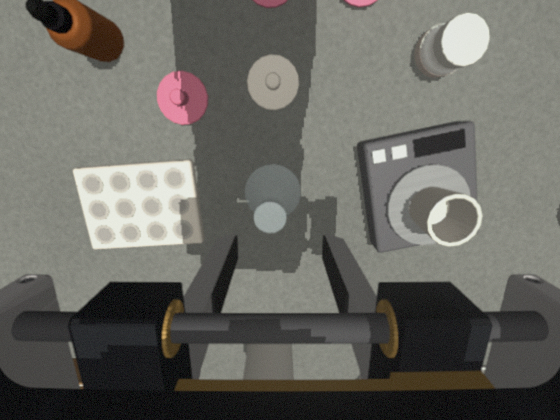

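The crucible stands at (455,219) on the pan, measured at (562.9, 162.5). The white lid at (272,81) is at (443.9, 6.7), with its knob top at 24 mm as expected.

{"fn": "step_arm", "kwargs": {
  "series": [-30,-2,0,0,0.4,-30,-2,0,0,0.4,-30,-2,-20,0,0.4,-28.4,-1,-30,0,0.5,0,0,-25,0,0.5,0,0,-25,0,0.5,0,0,-20,0,0.5,0,0,-9,0,0.5,0,0,0,0,0.5,0,0,0,0,1,0,0,0,0,1,0,0,0,0,1,0,0,0,0,1,0,0,0,0,1,0,0,0,0,1,0,0,0,0,1,0,0,0,0,1]
}}

```text
clock: 9.38
eef_pos: [444.0, 5.9, 35.2]
eef_rot: [-3.142, 0.0, 3.141]
wrist_force: [-1.4, 1.0, 5.6]
finger_gap: 14.6
finger_force: 15.0
```

{"fn": "step_arm", "kwargs": {
  "series": [0,0,20,0,1,0,0,30,0,1,0,0,30,0,1,0,0,30,0,1,17,22.4,0,0,1,17,22.4,0,0,1,17,22.4,0,0,1,17,22.4,0,0,1,17,22.4,0,0,1,17,22.4,0,0,1,16.9,22.2,0,0,1,0,0,0,0,1,0,0,0,0,1,0,0,0,0,1]
}}

```text
clock: 11.12
eef_pos: [562.5, 161.9, 145.0]
eef_rot: [-3.141, -0.0, 3.14]
wrist_force: [0.5, -0.3, 0.2]
finger_gap: 14.1
finger_force: 15.0
```

Run:
```python
from h import *
ci,im,d=snap('wrist','w3'); C=cloud(ci,d); s=manip.read_state(); print(s['eef_pos'],s['finger_gap'])
for z0,z1 in ((112,124),(80,92)):
    m=(np.hypot(C[...,0]-562,C[...,1]-163)<34)&(C[...,2]>z0)&(C[...,2]<z1); P=C[m]
    if len(P): print(len(P),cv2.minEnclosingCircle(P[:,:2].astype(np.float32)),np.median(P,0))
```

```text
[562.55513486 161.94849626 145.08120893] 14.1995353289849
2351 ((561.865478515625, 161.67420959472656), 26.180858612060547) [551.03434095 162.25913778 117.85174273]
296 ((553.026123046875, 163.851318359375), 21.05972671508789) [543.18121702 164.6412512   84.71755615]
```

View pics/w3.png

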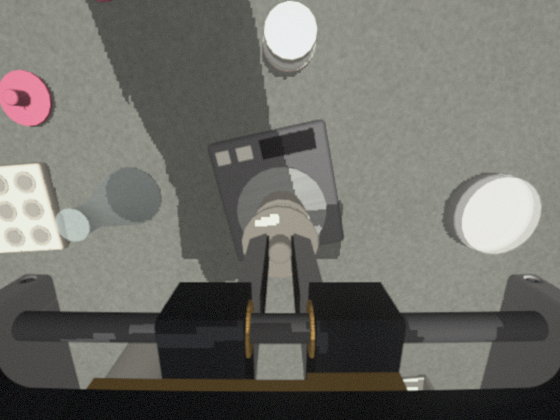

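The lid is held level at (280,230), about 1 mm off the crucible, so I lower it with that correction.

{"fn": "step_arm", "kwargs": {
  "series": [1,0.8,-14,0,1,0,0,-8,0,1,0,0,-4,0,1,0,0,-2,0,1,0,0,-1,0,1,0,0,0,0,1,0,0,0,0,1]
}}

```text
clock: 12.05
eef_pos: [563.9, 163.4, 116.4]
eef_rot: [3.141, 0.001, 3.141]
wrist_force: [-2.3, 0.2, 5.3]
finger_gap: 14.5
finger_force: 15.0
```

Contact is at the seated height, so I release and rise, then move on toward the tall bottle.

{"fn": "step_arm", "kwargs": {
  "series": [0,0,0,0,0.75,0,0,0,0,0.7,0,0,0,0,0.6,0,0,0,0,0.5,0,0,20,0,0.5,0,0,30,0,0.4,0,0,30,0,0.2,-25,-40,0,0,0,-25,-40,0,0,0,-25,-40,0,0,0,-25,-40,0,0,0,-20,-40,0,0,0,-20,-40,0,0,0,-20,-40,0,0,0,0,-42,0,0,0,0,0,0,0,0,0,0,0,0,0]
}}

```text
clock: 14.18
eef_pos: [403.8, -158.2, 195.9]
eef_rot: [3.141, -0.0, 3.141]
wrist_force: [-0.7, -0.7, 0.4]
finger_gap: 94.3
finger_force: 0.0
```

Run:
```python
from h import *
s=manip.read_state(); print(s['eef_pos'],s['finger_gap'])
ci,im,d=snap('top','t2'); C=cloud(ci,d)
ci,im,d=snap('scene','s2'); C2=cloud(ci,d)
for c in (C,C2):
  for nm,x,y,z0,z1 in (('knob',562,163,100,110),('disc',562,163,85,95),('tall',402,-159,48,60),('tall top',402,-159,75,96)):
    P=c[(np.hypot(c[...,0]-x,c[...,1]-y)<34)&(c[...,2]>z0)&(c[...,2]<z1)]
    if len(P): print(nm,len(P),cv2.minEnclosingCircle(P[:,:2].astype(np.float32)),np.median(P,0))
```

```text
[ 403.76384237 -158.22875676  195.86099066] 94.29215650476448
knob 41 ((562.6405639648438, 163.1502227783203), 7.505323886871338) [561.48214388 163.52732054 103.93601451]
disc 424 ((562.2958984375, 162.96417236328125), 26.049360275268555) [561.37619242 161.88744076  88.33175521]
tall 47 ((399.98114013671875, -164.62832641601562), 17.586502075195312) [ 392.52624989 -169.97748641   57.82004843]
tall top 43 ((402.2003173828125, -160.35401916503906), 7.244808197021484) [ 402.23510964 -159.29338305   87.76421867]
knob 35 ((562.929443359375, 165.94293212890625), 7.442704200744629) [562.99767702 166.03824948 105.64516613]
disc 308 ((562.3753051757812, 165.4062042236328), 26.21333122253418) [565.17461713 168.04864112  89.82866271]
tall 65 ((402.3460998535156, -157.64126586914062), 20.322856903076172) [ 408.17530745 -146.67434357   55.1668991 ]
tall top 32 ((402.1231384277344, -156.9773406982422), 7.6981964111328125) [ 402.49146797 -154.64809574   85.66725013]
```

The lid is seated: disc top at about 89 mm, knob top at about 105 mm, centred. Next, the tall bottle.

{"fn": "step_arm", "kwargs": {
  "series": [-1.8,-0.8,-30,0,0,0,0,-30,0,0,0,0,-30,0,0,0,0,-30,0,0,0,0,-24,0,0,0,0,-10,0,0,0,0,0,0,0,0,0,0,0,1,0,0,0,0,1,0,0,0,0,1,0,0,0,0,1,0,0,0,0,1,0,0,0,0,1,0,0,0,0,1,0,0,0,0,1],
  "squeeze": 15
}}

```text
clock: 16.15
eef_pos: [402.0, -159.5, 42.0]
eef_rot: [-3.142, 0.0, 3.141]
wrist_force: [0.5, -0.7, 1.2]
finger_gap: 39.3
finger_force: 15.0
```

{"fn": "step_arm", "kwargs": {
  "series": [0,0,20,0,1,0,0,20,0,1,0,0,20,0,1,31.5,11,0,0,1,31.5,11,0,0,1,31.5,11,0,0,1,31.5,11,0,0,1,31.5,11,0,0,1,31.5,11,0,0,1,31.5,11,0,0,1,31.5,11,0,0,1,0,0,0,0,1,0,0,-25,0,1,0,0,-20,0,1,0,0,-10,0,1,0,0,-4.5,0,1,0,0,0,0,1,0,0,0,0,1]
}}

```text
clock: 18.4
eef_pos: [654.3, -71.5, 43.1]
eef_rot: [-3.141, 0.001, 3.141]
wrist_force: [-0.2, 0.3, -1.3]
finger_gap: 39.7
finger_force: 15.0
```

{"fn": "step_arm", "kwargs": {
  "series": [0,0,-1.2,0,1,0,0,0,0,1,0,0,0,0,0.5,0,0,0,0,0.4,0,0,0,0,0.35,0,0,0,0,0.3,0,0,25,0,0.3,0,0,35,0,0.3,0,0,40,0,0.3,0,0,18,0,0.3,-30,-34,0,0,0.2,-30,-34,0,0,0,-30,-34,0,0,0,-30,-34,0,0,0,-30,-34,0,0,0,-30,-34,0,0,0,-30,-34,0,0,0,-33,-38,0,0,0,0,0,0,0,0,0,0,0,0,0]
}}

```text
clock: 20.9
eef_pos: [411.1, -347.0, 158.7]
eef_rot: [3.141, -0.0, 3.141]
wrist_force: [-0.2, -0.4, 0.9]
finger_gap: 94.2
finger_force: 0.0
```

Run:
```python
from h import *
s=manip.read_state(); print(s['eef_pos'],s['finger_gap'])
ci,im,d=snap('top','t3'); C=cloud(ci,d)
ci,im,d=snap('scene','s3'); C2=cloud(ci,d)
for c in (C,C2):
  for nm,x,y,z0,z1 in (('tall',654,-71,48,60),('tall top',654,-71,75,96),('short cap',411,-348,45,68),('short body',411,-348,16,35)):
    P=c[(np.hypot(c[...,0]-x,c[...,1]-y)<30)&(c[...,2]>z0)&(c[...,2]<z1)]
    if len(P): print(nm,len(P),cv2.minEnclosingCircle(P[:,:2].astype(np.float32)),np.median(P,0))
```

```text
[ 411.11719636 -347.027321    158.71544481] 94.20753404214744
tall 131 ((653.0208129882812, -72.28535461425781), 19.742595672607422) [647.54828573 -70.18645641  56.21026133]
tall top 40 ((652.8544311523438, -72.39350128173828), 7.706526756286621) [652.12838031 -71.69768184  88.25477147]
short body 44 ((412.5813903808594, -347.33740234375), 17.101160049438477) [ 422.87029103 -342.29752739   25.00530743]
tall 84 ((654.631591796875, -69.16331481933594), 20.656341552734375) [660.06449165 -58.81303192  56.18242295]
tall top 38 ((654.8372802734375, -69.32435607910156), 8.842998504638672) [654.7807832  -66.74779834  87.02317975]
short cap 35 ((410.540771484375, -346.7882995605469), 10.883621215820312) [ 412.50200925 -346.41311869   56.15824522]
short body 69 ((409.7541198730469, -347.4752197265625), 19.94684410095215) [ 414.95205697 -339.6072524    27.29039571]
```

{"fn": "step_arm", "kwargs": {
  "series": [0,-1,-30,0,0,0,0,-30,0,0,0,0,-30,0,0,0,0,-28,0,0,0,0,-10,0,0,0,0,-4,0,0,0,0,0,0,0,0,0,0,0,1,0,0,0,0,1,0,0,0,0,1,0,0,0,0,1,0,0,0,0,1,0,0,0,0,1,0,0,0,0,1,0,0,0,0,1]
}}

```text
clock: 22.88
eef_pos: [411.0, -348.5, 27.2]
eef_rot: [-3.142, 0.0, 3.141]
wrist_force: [-0.1, -0.1, 0.6]
finger_gap: 35.0
finger_force: 15.0
```

{"fn": "step_arm", "kwargs": {
  "series": [0,0,20,0,1,0,0,20,0,1,0,0,20,0,1,28,16.4,0,0,1,28,16.4,0,0,1,28,16.4,0,0,1,28,16.4,0,0,1,28,16.4,0,0,1,28,16.4,0,0,1,28,16.4,0,0,1,28,16.4,0,0,1,27.5,16.1,0,0,1,0,0,-25,0,1,0,0,-20,0,1,0,0,-10,0,1,0,0,-4.5,0,1,0,0,0,0,1,0,0,0,0,1]
}}

```text
clock: 25.12
eef_pos: [662.8, -201.3, 28.5]
eef_rot: [-3.141, 0.001, 3.141]
wrist_force: [0.3, -0.1, -0.7]
finger_gap: 35.2
finger_force: 15.0
```

{"fn": "step_arm", "kwargs": {
  "series": [0,0,-1.2,0,1,0,0,0,0,1,0,0,0,0,0.5,0,0,0,0,0.4,0,0,0,0,0.35,0,0,0,0,0.3,0,0,25,0,0.3,0,0,35,0,0.3,0,0,40,0,0.3,0,0,30,0,0.2,-25,35,0,-0.157,0.2,-25,35,0,-0.157,0.2,-25,35,0,-0.157,0.2,-25,35,0,-0.157,0.2,-25,35,0,-0.157,0.2,-25,35,0,-0.157,0.2,-25,35,0,-0.157,0.2,-25,35,0,-0.157,0.2,-25,35,0,-0.157,0.2,-24,58,0,-0.157,0.2]
}}

```text
clock: 27.62
eef_pos: [414.7, 168.5, 156.9]
eef_rot: [3.141, -0.0, 1.575]
wrist_force: [1.3, 0.6, 0.1]
finger_gap: 75.6
finger_force: 0.0
```

Run:
```python
from h import *
ci,im,d=snap('top','t4'); C=cloud(ci,d)
ci,im,d=snap('scene','s4'); C2=cloud(ci,d)
s=manip.read_state(); print(s['eef_pos'],s['eef_rot'],s['finger_gap'])
for c in (C,C2):
  for nm,x,y,z0,z1 in (('short cap',662,-201,45,68),('short body',662,-201,16,35),('jar',414,172,43,56)):
    P=c[(np.hypot(c[...,0]-x,c[...,1]-y)<30)&(c[...,2]>z0)&(c[...,2]<z1)]
    if len(P): print(nm,len(P),cv2.minEnclosingCircle(P[:,:2].astype(np.float32)),np.median(P,0))
```

```text
[413.71538314 171.22327029 156.83319836] [ 3.14129329e+00 -6.72153369e-04  1.57902213e+00] 75.23359418790676
short cap 45 ((662.236572265625, -200.38360595703125), 9.405778884887695) [ 659.84764655 -198.66901891   58.79164958]
short body 121 ((661.9806518554688, -200.50677490234375), 18.270328521728516) [ 654.80582859 -193.01251574   27.95173774]
jar 176 ((414.3454895019531, 169.0872039794922), 20.601049423217773) [417.05213725 162.74770447  49.13362707]
short cap 40 ((662.1332397460938, -197.4114227294922), 9.152039527893066) [ 663.82791956 -196.30104697   56.0076474 ]
short body 94 ((663.3325805664062, -197.39306640625), 17.7381534576416) [ 667.31987689 -189.21854542   28.32092804]
jar 209 ((414.0325012207031, 171.69598388671875), 22.329566955566406) [414.7571721  174.24854883  50.07740103]
```

{"fn": "step_arm", "kwargs": {
  "series": [0.3,-1,-30,0,0.2,0,0,-30,0,0.2,0,0,-30,0,0.2,0,0,-20,0,0.2,0,0,-7,0,0.2,0,0,0,0,0.2,0,0,0,0,1,0,0,0,0,1,0,0,0,0,1,0,0,0,0,1,0,0,0,0,1,0,0,0,0,1,0,0,0,0,1]
}}

```text
clock: 29.35
eef_pos: [415.8, 166.8, 39.8]
eef_rot: [3.141, -0.0, 1.581]
wrist_force: [-2.3, -0.9, 5.4]
finger_gap: 44.9
finger_force: 15.0
```

{"fn": "step_arm", "kwargs": {
  "series": [0,0,20,0,1,0,0,35,0,1,0,0,35,0,1,0,0,30,0,1,0,0,0,0,1,27,-34,0,0,1,27,-34,0,0,1,27,-34,0,0,1,27,-34,0,0,1,27,-34,0,0,1,27,-34,0,0,1,27,-34,0,0,1,27,-34,0,0,1,27,-34,0,0,1,0,0,0,0,1,0,0,0,0,1]
}}

```text
clock: 31.35
eef_pos: [658.1, -138.7, 157.8]
eef_rot: [-3.139, -0.001, 1.582]
wrist_force: [-0.8, 0.4, -0.6]
finger_gap: 44.6
finger_force: 15.0
```

Run:
```python
from h import *
ci,im,d=snap('wrist','w5'); C=cloud(ci,d)
s=manip.read_state(); print(s['eef_pos'],s['eef_rot'],s['finger_gap'],s['wrist_force'])
p=s['eef_pos']
m=(np.hypot(C[...,0]-p[0],C[...,1]-p[1])<30)&(C[...,2]>155)&(C[...,2]<180)
P=C[m]; print(len(P),cv2.minEnclosingCircle(P[:,:2].astype(np.float32)),np.median(P,0))
```

```text
[ 658.19780428 -138.36753061  158.39693681] [-3.14001893e+00 -5.48453099e-04  1.58203508e+00] 45.230749340848305 [-0.46540448  0.38363007 -0.90192684]
5283 ((658.11083984375, -129.9613494873047), 28.453401565551758) [ 658.56817802 -131.18878015  167.77470567]
```

View pics/w5.png

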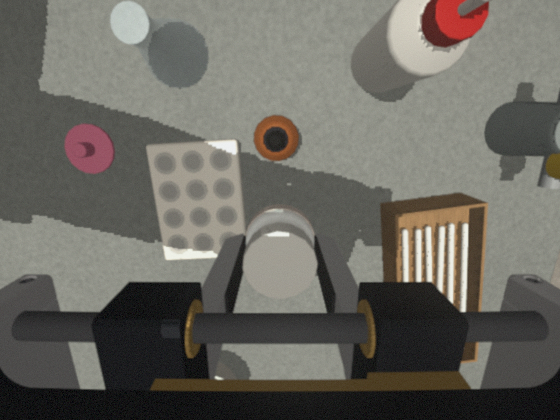

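The jar hangs upright at (280,262), between the tall bottle (277,138) and the short one, which is hidden at the bottom. The tile's far edge is to the left, so I lower the jar here.

{"fn": "step_arm", "kwargs": {
  "series": [0,-1,-30,0,1,0,0,-30,0,1,0,0,-30,0,1,0,0,-16,0,1,0,0,-8,0,1,0,0,-3,0,1,0,0,0,0,1,0,0,0,0,1]
}}

```text
clock: 32.4
eef_pos: [659.1, -140.3, 43.3]
eef_rot: [3.141, 0.0, 1.581]
wrist_force: [0.9, -0.0, -1.1]
finger_gap: 45.2
finger_force: 15.0
```

{"fn": "step_arm", "kwargs": {
  "series": [0,0,-1.5,0,1,0,0,0,0,1]
}}

```text
clock: 32.65
eef_pos: [658.7, -140.2, 41.1]
eef_rot: [-3.142, -0.0, 1.581]
wrist_force: [0.0, -0.3, -1.1]
finger_gap: 44.8
finger_force: 15.0
```

{"fn": "step_arm", "kwargs": {
  "series": [0,0,-1.3,0,1,0,0,0,0,1]
}}

```text
clock: 32.9
eef_pos: [658.9, -140.2, 39.9]
eef_rot: [3.141, 0.0, 1.581]
wrist_force: [0.1, -0.1, 0.4]
finger_gap: 44.8
finger_force: 15.0
```

Now at the pick height. Release, rise and retreat.

{"fn": "step_arm", "kwargs": {
  "series": [0,0,0,0,0.48,0,0,0,0,0.44,0,0,0,0,0.4,0,0,0,0,0.4,0,0,25,0,0.4,0,0,35,0,0.4,0,0,40,0,0.4,0,0,40,0,0.4,-35,0,10,0,0.4,-35,0,10,0,0.4,-35,0,10,0,0.4,-35,0,0,0,0.4,-35,0,0,0,0.4,-35,0,0,0,0.4,-35,0,0,0,0.4,0,0,0,0,0.4,0,0,0,0,0.4]
}}

```text
clock: 35.02
eef_pos: [414.4, -140.3, 210.1]
eef_rot: [3.141, 0.0, 1.581]
wrist_force: [0.7, 0.1, -0.5]
finger_gap: 56.5
finger_force: 0.0
```

Run:
```python
from h import *
ci,im,d=snap('top','t6'); C=cloud(ci,d)
s=manip.read_state(); print(s['eef_pos'],s['finger_gap'],s['clock'])
th=np.arctan2(8.4,127.3); o=np.array([570.4,-142.1]); Rt=np.array([[np.cos(th),-np.sin(th)],[np.sin(th),np.cos(th)]])
for nm,x,y,z0,z1 in (('knob',562,163,98,110),('disc',562,163,85,93),('tall',654,-71,48,60),('tall top',654,-71,75,96),('short cap',662,-201,45,68),('short body',662,-201,18,35),('jar',658,-137,43,56),('flask',555,4,80,105),('wash',752,0,95,110)):
    P=C[(np.hypot(C[...,0]-x,C[...,1]-y)<30)&(C[...,2]>z0)&(C[...,2]<z1)]
    if len(P): c,r=cv2.minEnclosingCircle(P[:,:2].astype(np.float32)); print(nm,len(P),np.round(c,1),round(r,1),'z',np.median(P[:,2]).round(1),'tile',((np.array(c)-o)@Rt).round(1))
```

```text
[ 414.4576604  -140.26411806  209.88427398] 56.365717912675244 35.075
knob 43 [562.6 163. ] 7.6 z 103.8 tile [ 12.3 305. ]
disc 416 [562.  163.1] 26.1 z 88.5 tile [ 11.8 305. ]
tall 144 [653.3 -72.7] 20.3 z 56.7 tile [87.3 63.8]
tall top 40 [653.1 -73.8] 8.6 z 88.3 tile [87.1 62.7]
short cap 47 [ 662.8 -201. ] 9.3 z 58.5 tile [ 88.3 -64.8]
short body 116 [ 662.2 -200.5] 18.2 z 28.1 tile [ 87.7 -64.3]
jar 252 [ 658.6 -136.1] 21.1 z 49.0 tile [88.5  0.2]
flask 125 [555.7   4.5] 13.1 z 95.1 tile [ -5.  147.3]
wash 164 [752.1  -0.9] 28.2 z 106.3 tile [190.6 128.9]
```

View pics/t6.png

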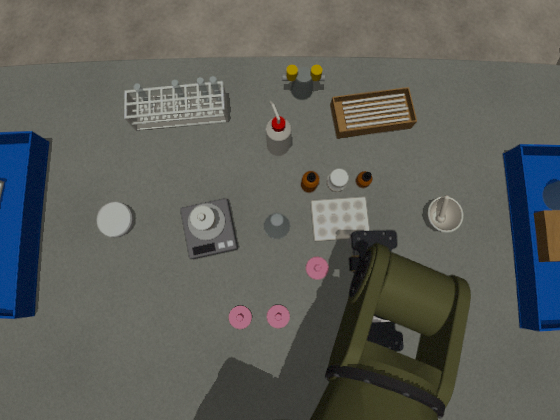

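The picture shows the row of bottles and jar at (310,180), (339,178) and (364,179), behind the tile at (341,219). The lidded crucible is on the pan at (204,218). All of it measures in place, so I hand in.

```bash
python3 -c "
from cell import manip
print(manip.sign_off())"
```

```text
the job is handed in; nothing more can be done
None
```

The job is handed in at about 35 s: the lidded crucible stands on the pan, and tall bottle, jar and short bottle stand in a row behind the tile, all measured within tolerance from the top camera; the flask and wash bottle have not moved.

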